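# Seat a ball bearing in a bench diameter gauge

### The arm

A 7-joint arm with a two-finger parallel gripper is mounted at the origin on a cart in front of the work surface, level with it; the furniture and walls round the work are solid. World frame = base frame: x ahead of the robot, y to its left, z up, the work surface at z = 0. Lengths are in m, angles in rad, forces in N, time in s.
With the tool pointing down it reaches from about 0.4 to 0.85 m from the base axis. Payload 4.5 kg.
Tool frame: the origin (TCP) lies midway between the tips of the shut fingers; the grasp point (between the pads) lies 19 mm behind it; z points along the fingers, y is the direction in which the jaws open and shut (so a half turn about z gives the same grasp; the last joint's range is limited). The gripper opens to 88 mm and grips with 3 to 60 N. Pads are 18 mm wide; open, the fingers measure 123 mm over their backs; the gripper's body (75 mm by 187 mm) begins 45 mm behind the grasp point.
Start: joints at [-1.207, 0.689, -0.195, 1.565, 0.157, 0.902, -0.215], TCP at [0.202, 0.591, 0.239] pointing down, gripper open.
Joint ranges: [-3.01, 3.01], [-0.46, 2.08], [-1.47, 1.51], [0.13, 2.56], [-1, 4.14], [0.04, 2.09], [-2.66, 2.66]. Speed limits (rad/s): [2.57, 2.57, 3.14, 3.14, 3.14, 3.14, 3.14].

### API

Orientations are given as a unit quaternion [x, y, z, w].
In Python, from plant import get_state, snapshot, finish_job, find_in gives the robot as it stands.
- The arm moves only by the shell command python3 -m creep 'ROWS' [OPENING] [FORCE]. ROWS is JSON, one flat list of numbers, 6 for each row, row after row: the shift along the tool's x, y, z in mm, then the turn, a rotation vector about the tool's x, y, z in degrees. In form: [tx, ty, tz, wx, wy, wz, tx, ty, tz, wx, wy, wz, ...]. A call has 1 to 5 rows; each row shifts and turns the pose as measured when the row begins, along the tool's axes as they then stand; what a row does not reach is not made up. A row lasts 1/12 s, in which the tool goes at most 41.7 mm and 7.16 degrees, less where a joint would pass 70% of its speed; a pose out of reach is approached as far as the arm can. A call is refused whole if a number of a shift passes 41.7 or a number of a turn 7.16, either way. A call with a gripper value outside its range is refused whole. OPENING is the finger opening in mm, from 0 to 88.1, set as the call begins (- or left out, the last holds). The fingers move at their own pace and stop on an object; FORCE is the grip in N (left out, the last holds). Time passes only in rows, so rows that do not move let the fingers close. It gives the time, the measured TCP pose, the force and the opening at its end, in the units of the state.
- get_state(): the state, without advancing time (a new reading comes with each control period).
- snapshot(name): name is "side" or "top" or "wrist"; returns a dict with "color" (400x640x3 uint8, red, green, blue), "intrinsics" (3x3 intrinsics, pixels), "extrinsics" (4x4, takes a point from world to camera coordinates). Camera axes: x right, y down, z forward; pixel columns grow to the right and rows downward; lengths in m; the calibration is good to about 2 mm. The wrist camera is an equidistant fisheye: a pixel r from the principal point sees the ray r / f radians off the axis. A picture is of the moment at which its call begins. There is no depth.
- finish_job(): hands the job in, once; it reports no verdict.
Trained networks look in the newest picture that a camera, given by its name, has taken for a name from the list of things; names that differ only in an ending like _2 or _b are one class to them, and where a whole thing is asked for, a point or a joint stands for the part that bears it (a point fixed in the world has none). Each returns a list of dicts, best first, with "score" (0 to 1); they miss things now and then, are a little off and sometimes report something else, mostly with a low value. They report only what shows in the picture. A call takes as long as a camera call. They do not tell look-alikes from the thing itself.
- find_in(thing, camera): "xy" ([column, row] in pixels, amid what is visible of it).
The state is a dict: "clock": time; "q": joint angles; "qd": joint speeds; "joint_torque": joint torques, N m; "tool_pos": TCP position; "eef_rot": TCP orientation; "contact_force": force on the tool from outside, world axes, zero at the start; "moment": the same for the moment, N m; "opening": opening from 0.0 (shut) to 1.0 (fully open).
Only numpy, scipy, OpenCV 4.12 (cv2) and the standard library are available. Lean on these libraries where they do the work, as an engineer would, in place of code of your own. Each camera call takes 0.05 s, during which the arm holds its last target.

### The job

Put the ball bearing in the bench diameter gauge so that its outside diameter can be read: set it flat on the front of the gauge's steel table, then nudge it in between the fixed anvil and the sprung spindle and on until it sits fully home against the end stop, with light finger pressure only. When you let go it must stay bearing on all three contacts, anvil, spindle and stop; do not press on the gauge itself, and leave the other tools where they lie.

Things in the scene. Friction and masses are not known exactly. Their poses are not given: they have to be found in the camera images.
- ball_bearing: Ball bearing, bright steel ring with dark seal, lying flat on the worktop left of the gauge: outside diameter 47 mm, 14 mm thick, about 0.13 kg. Origin: centre of its underside.
- gauge: Bench diameter gauge, fixed: grey base, ground steel table with its top 20 mm above the worktop. Origin: on the worktop, below the middle of the line between anvil and spindle. +x: the way the bearing is pushed in (away from the robot, turned up to 0.35 rad), +y: left of that. The table runs from x = -82 to +42 mm, y = -31 to +31 mm; its front part, x under -20 mm, is open, nothing stands beside or before it.
- line (a point): Point on the top of the gauge's table (20 mm above the worktop) above the gauge's origin; axes as the gauge's. With its centre here the bearing would be squeezed tightest. Home lies beyond: its centre then is 3.5 to 9.5 mm further along +x (as the end stop happens to be set) and up to 2 mm to the left.
- set_down (a point): Point on the top of the gauge's table, 50 mm before the line (-x of the gauge): the open place to set the bearing down, with its origin here or 1 mm to the right. From here it slides along the gauge's +x.
- dial (a point): Centre of the dial's face, 36 mm above the worktop, 47 mm across, 88 mm right of the line's middle; its needle follows the spindle. Three dark rod holders, 26 mm wide, 20 mm deep, tops 39 mm above the worktop, have their faces 40 mm left, 40 mm right and 50 mm beyond the line's middle.
- side_anvil: Fixed anvil on the left: steel rod with a ball tip of 14 mm diameter, pointing along the gauge's -y. Origin: centre of the ball, 30.5 mm left (+y) of the line's middle and 7 mm above the table.
- end_stop: Holder of the adjustable end stop, beyond the line. Origin: middle of its front face, 50 mm beyond (+x) the line's middle, 7 mm above the table. Its clamped rod with the same ball tip points back along -x; how far it stands out is set differently each time (ball centre 34 to 39 mm beyond the line) and not measured: feel for it. It does not yield; more than 11 N on it (your push plus 1 to 2 N from the spindle) spoils its setting.
- spindle_tip (a point): Centre of the ball tip (14 mm) of the sprung spindle on the right, facing the side anvil, 7 mm above the table. It is pushed back along the gauge's -y; free it stands 25.5 mm right of the line's middle.
- spindle (a joint): Spindle pushed back, m: 0 free, about 0.005 with the bearing at the line (the tight place), 0.001 to 0.0045 when home, end 0.009. Spring 2.5 N plus 0.7 N/mm. Passing the tight place takes 5 to 12 N, less if it is pushed in short nudges, as the spindle then centres it; then it drops to 1 to 6 N. After it friction holds the bearing wherever it is left: it must be nudged on until it meets the end stop.
- magnet_dish: Bystander: round metal parts dish, 106 mm wide, 24 mm high, two nuts in it. Origin: centre of underside.
- caliper: Bystander: sliding caliper lying flat, 236 mm long, 7 mm high, on the right. Origin: centre of underside.
- clamp_block: Bystander: milled steel block 40x60x28 mm behind the gauge. Origin: centre of underside.
- tape_1: Bystander: roll of black tape lying flat, 62 mm wide, 19 mm high, right of the gauge. Origin: centre of underside.
There are look-alikes about, which are no part of the job. Of the things like the ball_bearing, leave any that is purple; of the rest the smaller one is meant. There is more than one size of the gauge; the job needs the larger.

How it is judged:
By the outcome, as a careful person would: the job done as asked, in the order asked, and still so for the second after the job is handed in, with the robot touching nothing.
It also fails if it takes over 72 s, if anything falls off the work surface, if the arm or the gripper's body presses on something with over 40 N, if the wrist force passes 120 N, or if a joint passes its speed limit or range.

## Working session

There is one attempt and no reset: what is moved stays moved. The work goes in short steps, Python scripts to look and compute and a shell command to move; the robot and the scene stay as the last step left them, time stands still between calls to the robot, and variables do not carry over. Pictures are saved under pics/ and viewed, and the job is handed in when it is done.

```bash
ls; mkdir -p pics; cat > h.py <<'E'
import numpy as np, cv2, json
from plant import get_state, snapshot, finish_job, find_in
from scipy.spatial.transform import Rotation as R
def snap(cam,name=None):
    s=snapshot(cam)
    if name: cv2.imwrite(f'pics/{name}.png',s['color'][:,:,::-1])
    return s
def ray(s,px,fish=False):
    K=np.array(s['intrinsics']);E=np.array(s['extrinsics'])
    u=(px[0]-K[0,2])/K[0,0];v=(px[1]-K[1,2])/K[1,1]
    if fish:
        r=np.hypot(u,v); d=np.array([u/r*np.sin(r),v/r*np.sin(r),np.cos(r)]) if r>1e-9 else np.array([0,0,1.])
    else: d=np.array([u,v,1.])
    Rm=E[:3,:3]; c=-Rm.T@E[:3,3]
    return c,Rm.T@d
def at_z(s,px,z,fish=False):
    c,d=ray(s,px,fish); return c+d*(z-c[2])/d[2]
def proj(s,p,fish=False):
    K=np.array(s['intrinsics']);E=np.array(s['extrinsics'])
    q=E[:3,:3]@np.array(p)+E[:3,3]
    if fish:
        th=np.arctan2(np.hypot(q[0],q[1]),q[2]);n=np.hypot(q[0],q[1])
        return np.array([K[0,2]+K[0,0]*th*q[0]/n,K[1,2]+K[1,1]*th*q[1]/n])
    return np.array([K[0,0]*q[0]/q[2]+K[0,2],K[1,1]*q[1]/q[2]+K[1,2]])
E
python3 - <<'E'
from h import *
for c in ['top','side','wrist']:
    s=snap(c,c+'0')
    print(c,np.array(s['intrinsics']).round(1).tolist(),np.array(s['extrinsics']).round(3).tolist())
    for t in ['ball_bearing','gauge','dial','side_anvil','end_stop','spindle_tip','magnet_dish','caliper','clamp_block','tape_1']:
        print(t,[(np.round(f['xy']).tolist(),round(f['score'],2)) for f in find_in(t,c)])
print(get_state())
E
```

```text
pics
top [[415.0, 0.0, 323.8], [0.0, 415.0, 192.4], [0.0, 0.0, 1.0]] [[-0.016, -1.0, 0.003, 0.123], [-0.992, 0.016, -0.126, 0.618], [0.126, -0.005, -0.992, 1.065], [0.0, 0.0, 0.0, 1.0]]
ball_bearing [([269.0, 252.0], 0.95), ([262.0, 225.0], 0.58), ([243.0, 248.0], 0.54)]
gauge [([186.0, 217.0], 0.89), ([328.0, 199.0], 0.86)]
dial [([327.0, 198.0], 0.63)]
side_anvil []
end_stop [([315.0, 179.0], 0.41)]
spindle_tip []
magnet_dish [([243.0, 161.0], 0.71)]
caliper [([455.0, 188.0], 0.89), ([245.0, 250.0], 0.55)]
clamp_block [([372.0, 127.0], 0.64)]
tape_1 [([409.0, 182.0], 0.55)]
side [[398.4, 0.0, 322.8], [0.0, 398.4, 194.6], [0.0, 0.0, 1.0]] [[-1.0, 0.018, -0.017, 0.631], [0.025, 0.587, -0.81, -0.038], [-0.005, -0.81, -0.587, 1.121], [0.0, 0.0, 0.0, 1.0]]
ball_bearing [([403.0, 276.0], 0.9), ([363.0, 254.0], 0.9), ([398.0, 246.0], 0.8)]
gauge [([366.0, 339.0], 0.9), ([334.0, 210.0], 0.77)]
dial [([369.0, 340.0], 0.81)]
side_anvil []
end_stop [([316.0, 208.0], 0.64)]
spindle_tip []
magnet_dish [([290.0, 269.0], 0.88)]
caliper [([324.0, 146.0], 0.73)]
clamp_block [([267.0, 179.0], 0.66)]
[... 436 characters left out ...]
k []
tape_1 []
{'clock': 1.65, 'q': array([-1.20722407,  0.6890916 , -0.19458931,  1.565306  ,  0.15729149,
        0.90250284, -0.21510699]), 'qd': array([ 0.00017045, -0.00089299,  0.00083235, -0.00088154, -0.00060264,
        0.00053065,  0.00046416]), 'joint_torque': array([-4.74237379e-05, -5.27496850e+01, -1.26716875e+00, -1.53736442e+01,
       -5.19530964e-02, -5.30645029e-04,  4.77095671e-05]), 'tool_pos': array([0.20237824, 0.59134768, 0.23874609]), 'eef_rot': array([1.64138727e-01, 9.86437264e-01, 3.71497758e-05, 1.24467564e-06]), 'contact_force': array([-0.03544412, -0.60627239,  0.22876293]), 'moment': array([ 0.01129656, -0.08327892,  0.00827945]), 'opening': 1.000046760749169}
```

View images.

```bash
python3 - <<'E'
import cv2
a=cv2.imread('pics/top0.png');b=cv2.imread('pics/side0.png')
cv2.imwrite('pics/topc.png',cv2.resize(a[100:300,140:480],None,fx=2.3,fy=2.3,interpolation=cv2.INTER_CUBIC))
cv2.imwrite('pics/sidec.png',cv2.resize(b[120:380,220:480],None,fx=2.2,fy=2.2,interpolation=cv2.INTER_CUBIC))
E
```

```text
(no output)
```

View pics/topc.png

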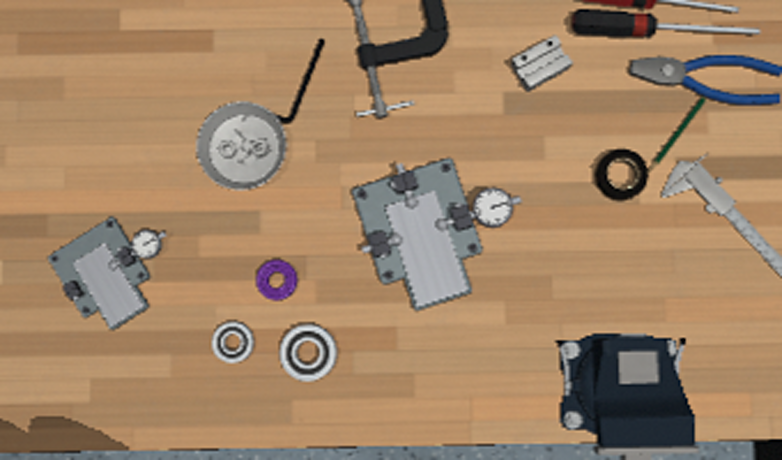

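View pics/sidec.png

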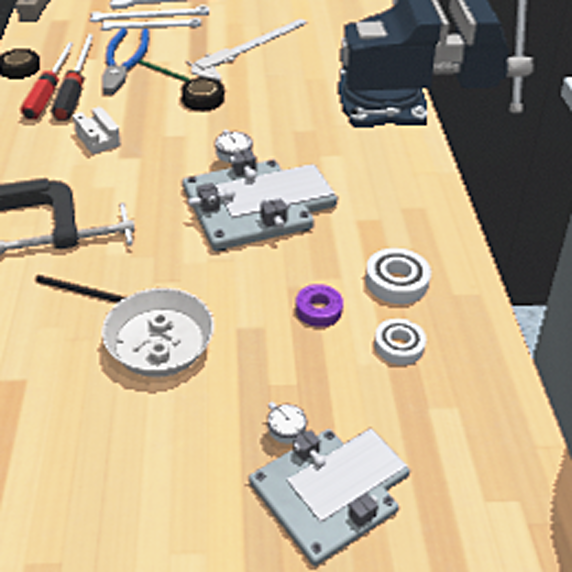

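Candidates for the bearing (top image): purple at (260,221), ruled out; large steel at (274,253); small steel at (241,249), which I choose. Gauges: small at (186,217); larger at (328,199), which I choose. Next, close crops to check.

```bash
python3 - <<'E'
import cv2
a=cv2.imread('pics/top0.png');b=cv2.imread('pics/side0.png')
f=lambda im,y,x,h,w,k:cv2.resize(im[y:y+h,x:x+w],None,fx=k,fy=k,interpolation=cv2.INTER_CUBIC)
cv2.imwrite('pics/g1.png',f(a,160,285,80,100,8))
cv2.imwrite('pics/g2.png',f(b,170,295,70,90,8))
import numpy as np
p=f(a,200,225,75,75,5);q=f(b,230,345,75,85,5)
cv2.imwrite('pics/b1.png',np.hstack([p,q]))
E
```

```text
(no output)
```

View pics/g1.png

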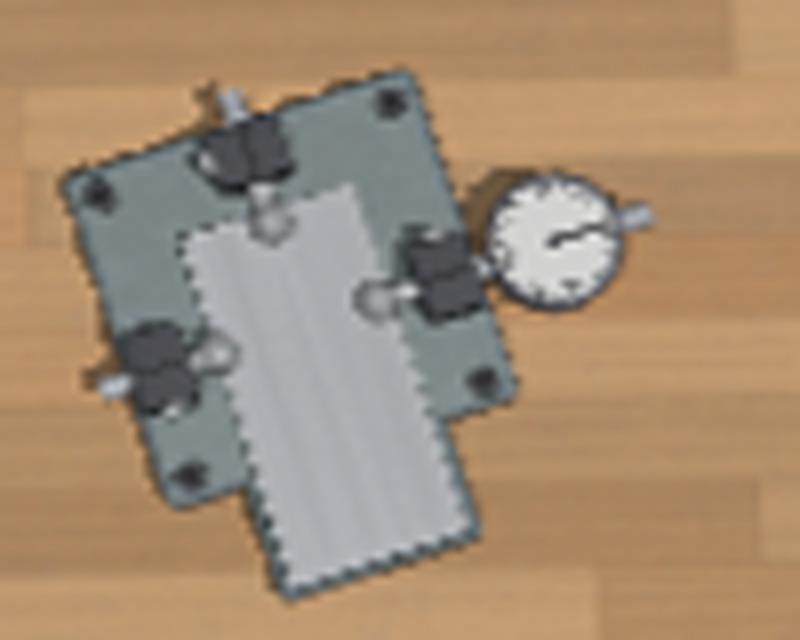

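View pics/g2.png

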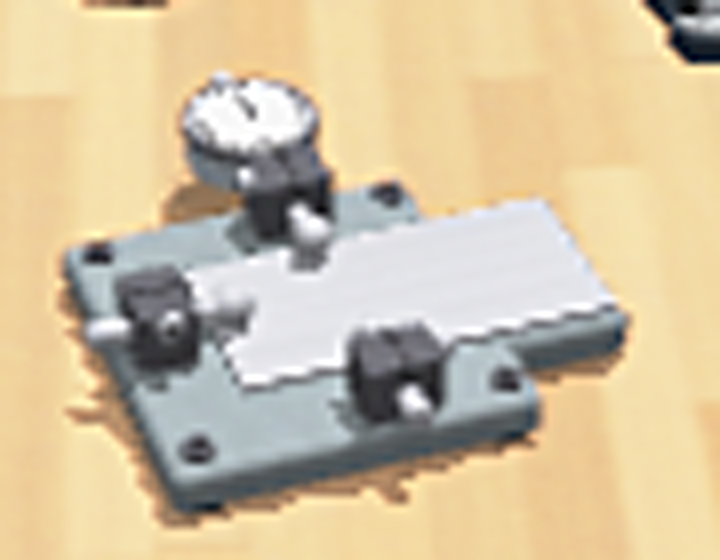

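View pics/b1.png

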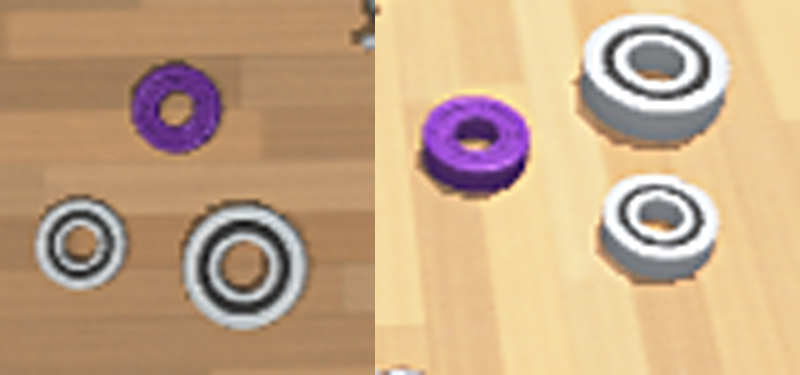

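The crops confirm it: the small steel ring is at top (241,249) and side (398.5,277). The larger gauge shows its table corners, ball tips and dial clearly. Now I'll fit the poses.

```bash
cat > fit.py <<'E'
from h import *
import pickle
from scipy.optimize import least_squares
def fitg(s,obs,fish=False,x0=(0.6,0.1,0.3)):
    def P(p,l):
        c,sn=np.cos(p[2]),np.sin(p[2]); return [p[0]+c*l[0]-sn*l[1],p[1]+sn*l[0]+c*l[1],l[2]]
    def res(p): return np.concatenate([proj(s,P(p,l),fish)-o for l,o in obs])
    r=least_squares(res,x0,loss='soft_l1'); return r.x,r.fun.reshape(-1,2)
E
python3 - <<'E'
from fit import *
top=snapshot('top');side=snapshot('side')
L=dict(fl=(-.082,.031,.02),fr=(-.082,-.031,.02),bl=(.042,.031,.02),br=(.042,-.031,.02),dial=(0,-.088,.036),an=(0,.0305,.027),sp=(0,-.0255,.027))
cv=lambda x,y,k,ox,oy:np.array([(x+.5)/k-.5+ox,(y+.5)/k-.5+oy])
T=dict(bl=(180,235),br=(353,184),fr=(480,530),fl=(286,586),dial=(555,242),an=(215,353),sp=(375,298))
S=dict(fr=(548,200),fl=(628,308),bl=(245,387),dial=(250,117),sp=(313,230))
for n,s,O,o in [('top',top,T,(285,160)),('side',side,S,(295,170))]:
    x,r=fitg(s,[(L[k],cv(*v,8,*o)) for k,v in O.items()]); print(n,x.round(4),dict(zip(O,r.round(1).tolist())))
    np.save(n+'fit.npy',x)
print('stop',at_z(top,cv(272,222,8,285,160),.027))
print('bear top',at_z(top,cv(81,243,5,225,200),.014), 'side',at_z(side,cv(284,214,5,345,230),.014))
print('large',at_z(top,cv(245,265,5,225,200),.02),'purple',at_z(top,cv(176,107,5,225,200),.014))
print('bear edge w', [at_z(top,cv(a,243,5,225,200),.012) for a in (35,127)])
E
```

```text
top [0.6005 0.1169 0.2946] {'bl': [-0.1, 0.2], 'br': [0.0, -0.3], 'fr': [-1.6, -0.0], 'fl': [0.6, 0.1], 'dial': [0.0, -0.1], 'an': [0.3, -0.2], 'sp': [0.2, 0.4]}
side [0.5959 0.1217 0.293 ] {'fr': [-0.4, -0.3], 'fl': [-0.9, -0.1], 'bl': [0.2, 0.2], 'dial': [0.6, -0.6], 'sp': [0.4, 1.1]}
stop [0.63516999 0.12717203 0.027     ]
bear top [0.4759538  0.33747349 0.014     ] side [0.47221634 0.341464   0.014     ]
large [0.46299159 0.24915094 0.02      ] purple [0.54780965 0.28695917 0.014     ]
bear edge w [array([0.47634225, 0.36248013, 0.012     ]), array([0.47554879, 0.31324506, 0.012     ])]
```

```bash
python3 -m creep '[0,0,0,0,0,-7.1,0,0,0,0,0,-7.1,0,0,0,0,0,-7.1,0,0,0,0,0,-7.1,0,0,0,0,0,-7.1]'
cat > to.py <<'E'
import sys
from h import *
# usage: to.py x y z [yaw of tool-y line minus 90deg in rad]
st=get_state();Rm=R.from_quat(st['eef_rot']);d=np.array([float(v) for v in sys.argv[1:4]])-st['tool_pos']
print('tool shift mm',(Rm.inv().apply(d)*1e3).round(1),'pos',(st['tool_pos']*1e3).round(1))
m=Rm.as_matrix();tgt=float(sys.argv[4]) if len(sys.argv)>4 else .294
y=np.array([-np.sin(tgt),np.cos(tgt),0]);W=np.column_stack([np.cross(y,[0,0,-1]),y,[0,0,-1]])
print('turn deg',np.degrees((Rm.inv()*R.from_matrix(W)).as_rotvec()).round(2),'F',st['contact_force'].round(2),'open',round(st['opening'],3),'t',st['clock'])
E
python3 to.py 0.474 0.3395 0.14
```

```text
clock: 2.17
tool_pos: [0.2022, 0.5915, 0.239]
eef_rot: [-0.15, 0.989, -0.0, 0.001]
contact_force: [0.2, 0.0, 0.6]
opening: 1.001
tool shift mm [-184.9 -321.1   99.3] pos [202.2 591.5 239. ]
turn deg [-0.02  0.08  0.36] F [0.22 0.02 0.63] open 1.001 t 2.1667
```

```bash
python3 -m creep '[-18.5,-32,0,0,0,0,-18.5,-32,0,0,0,0,-18.5,-32,5,0,0,0,-18.5,-32,5,0,0,0,-18.5,-32,5,0,0,0]' 62 10
python3 -m creep '[-18.5,-32,5,0,0,0,-18.5,-32,5,0,0,0,-18.5,-32,5,0,0,0,-18.5,-32,10,0,0,0,-10,-20,10,0,0,0]'
python3 to.py 0.474 0.3395 0.14
```

```text
clock: 2.58
tool_pos: [0.3329, 0.4731, 0.2239]
eef_rot: [-0.162, 0.987, 0.007, -0.002]
contact_force: [0.3, 0.0, 0.6]
opening: 0.701
clock: 3.0
tool_pos: [0.4695, 0.3518, 0.187]
eef_rot: [-0.16, 0.987, 0.007, 0.001]
contact_force: [0.4, 0.4, 0.0]
opening: 0.707
tool shift mm [ -0.2 -13.7  46.8] pos [469.5 351.8 187. ]
turn deg [0.73 0.24 1.59] F [0.42 0.37 0.01] open 0.707 t 3.0
```

```bash
python3 -m creep '[0,-7,20,0.7,0.2,1.6,0,-7,20,0,0,0,0,0,0,0,0,0]'
python3 - <<'E'
from h import *
s=snap('wrist','w1'); print([(f['xy'],f['score']) for f in find_in('ball_bearing','wrist')])
import pickle;pickle.dump(s,open('w1.pkl','wb'))
st=get_state();print(st['tool_pos'],st['contact_force'])
print('TCP px',proj(s,st['tool_pos'],True), 'bearing exp',proj(s,[.474,.3395,.014],True))
E
```

```text
clock: 3.25
tool_pos: [0.4818, 0.3291, 0.1442]
eef_rot: [-0.138, 0.99, -0.003, 0.002]
contact_force: [-0.2, -0.1, -0.6]
opening: 0.706
[([339.0, 186.1], 0.77), ([269.3, 229.2], 0.62), ([239.1, 154.0], 0.6)]
[0.48148718 0.33335744 0.14725288] [-0.7314091   0.51903225  0.12984933]
TCP px [324.45165823 261.06480824] bearing exp [331.08723048 184.17445632]
```

View pics/w1.png

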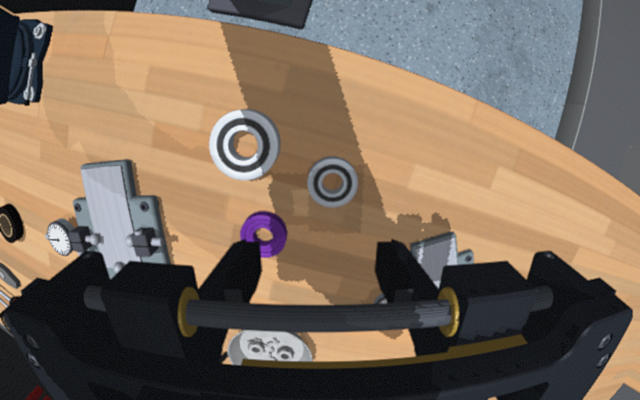

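The wrist view shows the small bearing at about (332,182), the large one at (245,145) and the purple one at (265,236). The gauge is on the left, dial at (59,237).

```bash
python3 - <<'E'
from h import *
import pickle
s=pickle.load(open('w1.pkl','rb'))
im=s['color'][150:215,295:370,::-1]
cv2.imwrite('pics/w1b.png',cv2.resize(im,None,fx=8,fy=8,interpolation=cv2.INTER_CUBIC))
print(at_z(s,(332,182),.014,True))
E
python3 to.py 0.474 0.3395 0.14
```

```text
[0.47177141 0.33971767 0.014     ]
tool shift mm [5.5 8.  7.2] pos [481.5 333.4 147.3]
turn deg [-0.07  0.4  -0.78] F [-0.73  0.52  0.13] open 0.704 t 3.35
```

View pics/w1b.png

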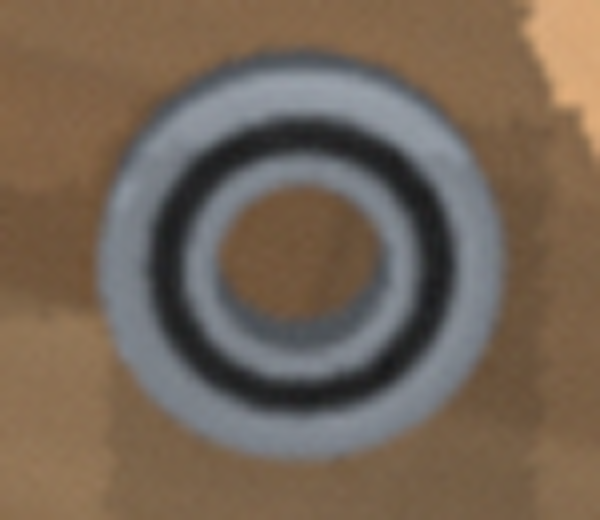

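```bash
python3 -m creep '[6.5,8,0,0,0.4,-0.8,0,0,35,0,0,0,0,0,35,0,0,0,0,0,25,0,0,0,0,0,0,0,0,0]'
python3 to.py 0.473 0.3395 0.005
```

```text
clock: 3.77
tool_pos: [0.472, 0.3546, 0.0588]
eef_rot: [-0.153, 0.988, 0.008, 0.006]
contact_force: [-0.7, -0.4, 0.4]
opening: 0.707
tool shift mm [  4.4 -15.5  53.5] pos [472.  354.6  58.8]
turn deg [0.82 0.82 0.73] F [-0.74 -0.38  0.42] open 0.707 t 3.7667
```

```bash
python3 -m creep '[4,-15,0,0.8,0.8,0.7,0,0,0,0,0,0,0,0,0,0,0,0]'
python3 to.py 0.473 0.3395 0.005;python3 -m creep '[0,0,0,0,0,0]';python3 to.py 0.473 0.3395 0.005
```

```text
clock: 4.02
tool_pos: [0.4713, 0.3432, 0.0625]
eef_rot: [-0.149, 0.989, 0.002, 0.001]
contact_force: [-0.6, 1.6, -0.2]
opening: 0.707
tool shift mm [-0.5 -4.3 57.5] pos [471.3 343.2  62.5]
turn deg [0.21 0.11 0.32] F [-0.62  1.57 -0.16] open 0.707 t 4.0167
clock: 4.1
tool_pos: [0.472, 0.3436, 0.0643]
eef_rot: [-0.149, 0.989, 0.002, 0.002]
contact_force: [0.5, -0.1, 0.1]
opening: 0.706
tool shift mm [ 0.5 -4.4 59.2] pos [472.  343.6  64.3]
turn deg [0.25 0.23 0.3 ] F [ 0.54 -0.12  0.13] open 0.706 t 4.1
```

```bash
python3 -m creep '[0,-5,0,0.2,0.2,0.3,0,0,15,0,0,0,0,0,15,0,0,0,0,0,0,0,0,0]'
python3 to.py 0.473 0.3395 0.005
```

```text
clock: 4.43
tool_pos: [0.4775, 0.3403, 0.0393]
eef_rot: [-0.145, 0.989, 0.003, 0.005]
contact_force: [-0.2, -0.2, -0.4]
opening: 0.704
tool shift mm [ 4.9  0.4 34.3] pos [477.5 340.3  39.3]
turn deg [ 0.26  0.58 -0.16] F [-0.21 -0.19 -0.39] open 0.704 t 4.4333
```

```bash
python3 -m creep '[3,0,8,0,0.6,0,2,0,8,0,0,0,0,0,8,0,0,0,0,0,0,0,0,0]'
python3 to.py 0.473 0.3395 0.005
```

```text
clock: 4.77
tool_pos: [0.4741, 0.339, 0.0159]
eef_rot: [-0.144, 0.99, 0.003, 0.0]
contact_force: [-0.5, 0.2, -1.0]
opening: 0.709
tool shift mm [ 0.9  0.7 11. ] pos [474.1 339.   15.9]
turn deg [ 0.32  0.1  -0.25] F [-0.48  0.18 -0.97] open 0.709 t 4.7667
```

```bash
python3 -m creep '[1,0,6,0.2,0,0,0,0,5,0,0,0,0,0,0,0,0,0]'
python3 to.py 0.473 0.3395 0.004
```

```text
clock: 5.02
tool_pos: [0.473, 0.3389, 0.004]
eef_rot: [-0.144, 0.99, 0.001, 0.001]
contact_force: [-0.9, -0.1, -0.3]
opening: 0.703
tool shift mm [-0.1  0.6 -0. ] pos [473.  338.9   4. ]
turn deg [ 0.11  0.11 -0.25] F [-0.86 -0.13 -0.26] open 0.703 t 5.0167
```

Positioned. Closing gently.

```bash
python3 -m creep '[0,0,0,0,0,0,0,0,0,0,0,0,0,0,0,0,0,0,0,0,0,0,0,0,0,0,0,0,0,0]' 40 12
python3 to.py 0.473 0.3395 0.004
python3 - <<'E'
from h import *
s=snap('wrist','w2')
E
```

```text
clock: 5.43
tool_pos: [0.4729, 0.3392, 0.004]
eef_rot: [-0.145, 0.989, 0.001, 0.001]
contact_force: [0.3, 0.3, -1.9]
opening: 0.512
tool shift mm [-0.2  0.2 -0. ] pos [472.9 339.2   4. ]
turn deg [ 0.11  0.11 -0.21] F [ 0.31  0.3  -1.92] open 0.512 t 5.4333
```

View pics/w2.png

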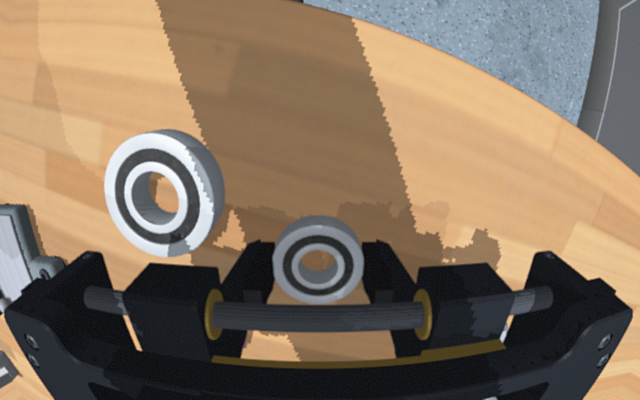

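```bash
python3 - <<'E'
from h import *
s=snapshot('wrist');st=get_state()
p=at_z(s,(318,262),.014,True);print(p,R.from_quat(st['eef_rot']).inv().apply(p-st['tool_pos'])*1e3)
cv2.imwrite('pics/w2b.png',cv2.resize(s['color'][200:320,230:410,::-1],None,fx=4.4,fy=4.4,interpolation=cv2.INTER_CUBIC))
E
```

```text
[0.47032295 0.33921987 0.014     ] [  2.42796304   0.81558334 -10.08633805]
```

View pics/w2b.png

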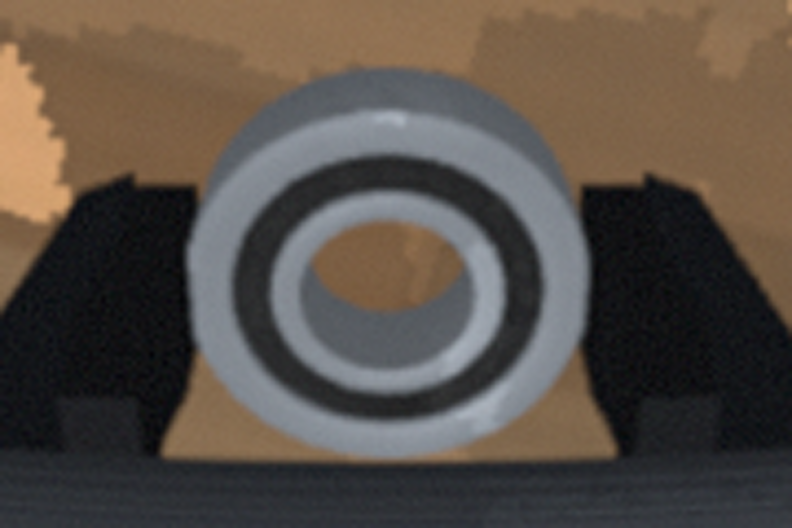

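```bash
python3 -m creep '[0,0,-15,0,0,0,0,0,-30,0,0,0,0,0,-35,0,0,0,0,0,-20,0,0,0,0,0,0,0,0,0]' - 15
python3 to.py 0.545 0.107 0.12
```

```text
clock: 5.95
tool_pos: [0.4712, 0.3378, 0.1057]
eef_rot: [-0.145, 0.989, -0.001, -0.002]
contact_force: [0.9, 0.2, -1.6]
opening: 0.514
tool shift mm [  -4.4 -242.3  -14.1] pos [471.2 337.8 105.7]
turn deg [-0.04 -0.2  -0.18] F [ 0.87  0.17 -1.63] open 0.514 t 5.95
```

```bash
python3 -m creep '[0,-25,-5,0,0,0,0,-36,-5,0,0,0,0,-36,-3,0,0,0,0,-36,0,0,0,0,0,-36,0,0,0,0]'
python3 to.py 0.545 0.107 0.12
```

```text
clock: 6.37
tool_pos: [0.5184, 0.1848, 0.1178]
eef_rot: [-0.155, 0.988, 0.006, -0.0]
contact_force: [0.4, -0.4, -1.3]
opening: 0.518
tool shift mm [ -1.6 -82.2  -3.2] pos [518.4 184.8 117.8]
turn deg [0.7  0.09 0.95] F [ 0.44 -0.38 -1.34] open 0.518 t 6.3667
```

```bash
python3 -m creep '[0,-36,0,0.6,0,1,0,-25,0,0,0,0,0,-12,0,0,0,0,0,0,0,0,0,0,0,0,0,0,0,0]'
python3 to.py 0.545 0.107 0.10
```

```text
clock: 6.78
tool_pos: [0.5407, 0.0973, 0.1123]
eef_rot: [-0.137, 0.991, -0.004, -0.003]
contact_force: [-0.2, 0.7, -0.6]
opening: 0.521
tool shift mm [-6.9  8.2 12.2] pos [540.7  97.3 112.3]
turn deg [-0.4  -0.41 -1.05] F [-0.2   0.71 -0.61] open 0.521 t 6.7833
```

```bash
python3 -m creep '[-5,8,10,-0.4,-0.4,-1,0,0,10,0,0,0,0,0,0,0,0,0]'
python3 to.py 0.545 0.107 0.08
python3 - <<'E'
from h import *
import pickle
s=snap('wrist','w3');pickle.dump((s,get_state()),open('w3.pkl','wb'))
im=s['color'][150:400,150:500,::-1]
cv2.imwrite('pics/w3c.png',cv2.resize(s['color'][200:400,170:470,::-1],None,fx=2.66,fy=2.66,interpolation=cv2.INTER_CUBIC))
t=snap('top','t3');u=snap('side','s3')
f=lambda im,y,x,h,w,k:cv2.resize(im[y:y+h,x:x+w,::-1],None,fx=k,fy=k,interpolation=cv2.INTER_CUBIC)
cv2.imwrite('pics/s3c.png',f(u['color'],160,290,90,110,7))
E
```

```text
clock: 7.03
tool_pos: [0.5423, 0.1112, 0.0897]
eef_rot: [-0.149, 0.989, 0.002, 0.0]
contact_force: [-0.5, -1.4, -1.1]
opening: 0.517
tool shift mm [-1.3 -4.9  9.7] pos [542.3 111.2  89.7]
turn deg [0.21 0.04 0.29] F [-0.49 -1.4  -1.08] open 0.517 t 7.0333
```

View pics/w3.png

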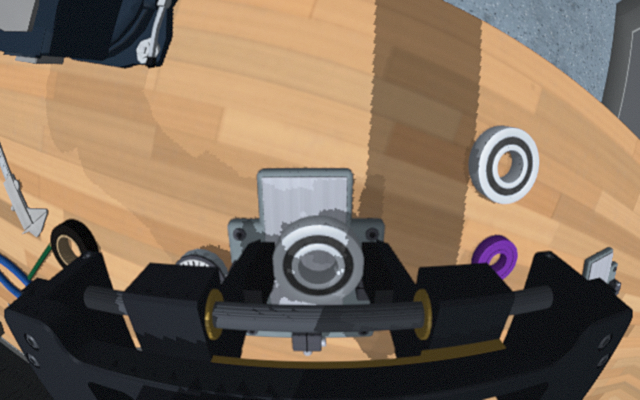

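View pics/s3c.png

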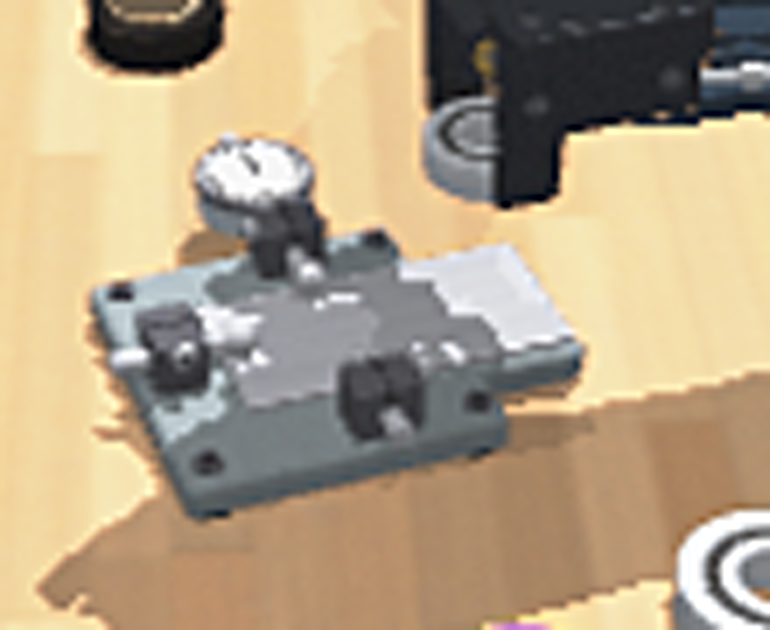

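The wrist view shows the held bearing at (318,264). The table's front edge is at row ~172, from column 261 to 351. Zooming in on the edge.

```bash
python3 - <<'E'
import cv2
a=cv2.imread('pics/w3.png')
cv2.imwrite('pics/w3d.png',cv2.resize(a[160:260,220:400],None,fx=4.4,fy=4.4,interpolation=cv2.INTER_CUBIC))
E
```

```text
(no output)
```

View pics/w3d.png

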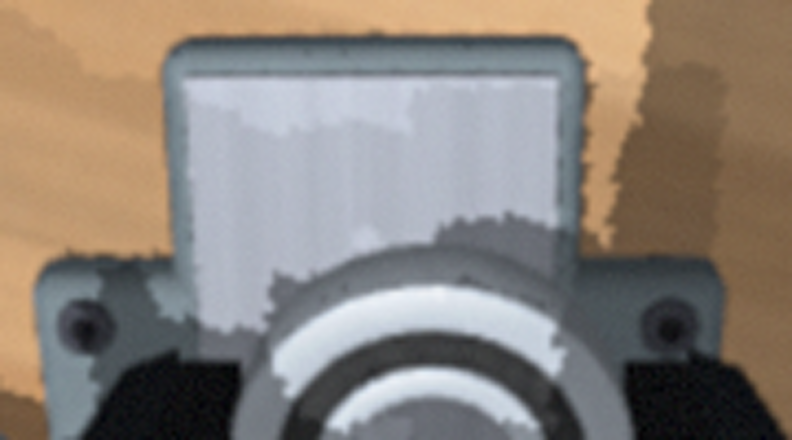

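```bash
python3 - <<'E'
from fit import *
import pickle
s,st=pickle.load(open('w3.pkl','rb'))
cv_=lambda x,y:np.array([(x+.5)/4.4-.5+220,(y+.5)/4.4-.5+160])
a=at_z(s,cv_(184,74),.02,True);b=at_z(s,cv_(560,74),.02,True)
print(a,b,np.linalg.norm(a-b)); d=a-b
yaw=np.arctan2(-(b-a)[0],(b-a)[1]);print('yaw',yaw)
for yw in (.294,):
  X=np.array([np.cos(yw),np.sin(yw)]);print('origin',((a+b)/2)[:2]+.082*X)
Rm=R.from_quat(st['eef_rot'])
for px in [(318.4,264),(318.4,263)]:
  p=at_z(s,px,st['tool_pos'][2]+.010,True);print('held',p,Rm.inv().apply(p-st['tool_pos'])*1e3)
E
```

```text
[0.52808211 0.06506035 0.02      ] [0.51007124 0.12415109 0.02      ] 0.06177463711763223
yaw 0.29585474341535994
origin [0.59755825 0.11836792]
held [0.54047802 0.11163652 0.10034456] [  2.10405621   0.02714049 -10.00338977]
held [0.53992211 0.11146474 0.10034456] [  2.68589737   0.02739137 -10.00432727]
```

```bash
python3 to.py .5516 .1038 .06 .296; python3 -m creep '[-8,-8,10,0.2,0,0.3,-2,0,10,0,0,0,0,0,0,0,0,0,0,0,0,0,0,0]'
python3 to.py .5516 .1038 .024 .296
```

```text
tool shift mm [-5.6 -9.7 31.4] pos [543.3 111.3  91.5]
turn deg [0.21 0.17 0.16] F [-0.48  0.38 -1.33] open 0.518 t 7.1833
clock: 7.52
tool_pos: [0.5573, 0.1073, 0.0699]
eef_rot: [-0.147, 0.989, 0.0, 0.003]
contact_force: [-0.5, -1.0, -0.8]
opening: 0.519
tool shift mm [ 6.8 -1.7 45.9] pos [557.3 107.3  69.9]
turn deg [-0.03  0.29 -0.09] F [-0.51 -0.98 -0.83] open 0.519 t 7.5167
```

```bash
python3 -m creep '[4,-1,8,0,0.3,0,2,0,8,0,0,0,0,0,8,0,0,0,0,0,0,0,0,0]'
python3 to.py .5516 .1038 .024 .296
```

```text
clock: 7.85
tool_pos: [0.5512, 0.104, 0.0435]
eef_rot: [-0.146, 0.989, -0.0, -0.0]
contact_force: [0.2, -0.1, -2.1]
opening: 0.518
tool shift mm [-0.3 -0.3 19.5] pos [551.2 104.   43.5]
turn deg [-0.02 -0.05 -0.13] F [ 0.24 -0.07 -2.1 ] open 0.518 t 7.85
```

```bash
python3 -m creep '[0,0,7,0,0,0,0,0,6,0,0,0,0,0,0,0,0,0]'
python3 to.py .5516 .1038 .024 .296
python3 - <<'E'
from h import *
s=snap('wrist','w4');u=snap('side','s4')
f=lambda im,y,x,h,w,k:cv2.resize(im[y:y+h,x:x+w,::-1],None,fx=k,fy=k,interpolation=cv2.INTER_CUBIC)
cv2.imwrite('pics/w4s4.png',np.hstack([f(u['color'],170,290,80,100,4),f(s['color'],200,270,80,100,4)]))
st=get_state();p=at_z(s,(318.4,264),st['tool_pos'][2]+.01,True)-[.5976,.1184,0]
c,n=np.cos(.296),np.sin(.296);print(c*p[0]+n*p[1],-n*p[0]+c*p[1])
E
```

```text
clock: 8.1
tool_pos: [0.5507, 0.104, 0.0287]
eef_rot: [-0.146, 0.989, -0.0, -0.001]
contact_force: [0.1, 0.6, -0.6]
opening: 0.515
tool shift mm [-0.8 -0.4  4.7] pos [550.7 104.   28.7]
turn deg [-0.02 -0.1  -0.12] F [ 0.1   0.64 -0.64] open 0.515 t 8.1
-0.05075940308283644 0.0008916622481693337
```

View pics/w4s4.png

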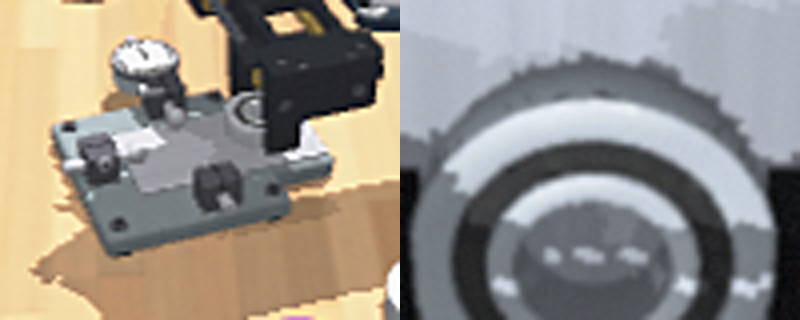

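```bash
python3 -m creep '[0,-1,2,0,0,0,0,0,2,0,0,0,0,0,1,0,0,0,0,0,0,0,0,0]'
python3 to.py .5515 .1033 .024 .296
```

```text
clock: 8.53
tool_pos: [0.5523, 0.1033, 0.025]
eef_rot: [-0.146, 0.989, -0.0, 0.001]
contact_force: [0.1, -0.3, -0.7]
opening: 0.518
tool shift mm [0.8 0.2 1. ] pos [552.3 103.3  25. ]
turn deg [-0.01  0.08 -0.13] F [ 0.08 -0.28 -0.74] open 0.518 t 8.5333
```

```bash
python3 -m creep '[0,0,1,0,0,0,0,0,1,0,0,0]'
python3 -m creep '[0,0,1,0,0,0,0,0,0,0,0,0]'
python3 to.py .5515 .1033 .024 .296
```

```text
clock: 8.7
tool_pos: [0.5525, 0.1034, 0.0236]
eef_rot: [-0.146, 0.989, -0.0, 0.001]
contact_force: [-3.3, -1.2, 12.7]
opening: 0.519
clock: 8.87
tool_pos: [0.5527, 0.1034, 0.0241]
eef_rot: [-0.146, 0.989, -0.0, 0.002]
contact_force: [-0.2, -1.0, -1.0]
opening: 0.517
tool shift mm [1.2 0.2 0.1] pos [552.7 103.4  24.1]
turn deg [-0.07  0.17 -0.13] F [-0.19 -1.02 -1.02] open 0.517 t 8.8667
```

```bash
python3 -m creep '[0,0,0,0,0,0,0,0,0,0,0,0,0,0,0,0,0,0]' 50
python3 -m creep '[0,0,0,0,0,0,0,0,0,0,0,0]' 66
python3 to.py .5515 .1033 .024 .296
```

```text
clock: 9.12
tool_pos: [0.5532, 0.1037, 0.0246]
eef_rot: [-0.146, 0.989, -0.0, 0.002]
contact_force: [-1.0, -0.2, 0.4]
opening: 0.565
clock: 9.28
tool_pos: [0.5534, 0.1038, 0.0245]
eef_rot: [-0.146, 0.989, -0.0, 0.002]
contact_force: [0.4, 0.5, -0.3]
opening: 0.692
tool shift mm [1.9 0.1 0.5] pos [553.4 103.8  24.5]
turn deg [-0.05  0.26 -0.13] F [ 0.36  0.5  -0.32] open 0.692 t 9.2833
```

```bash
python3 -m creep '[0,0,-8,0,0,0,0,0,-25,0,0,0,0,0,-25,0,0,0,10,0,-5,0,0,0,0,0,0,0,0,0]'
python3 - <<'E'
from h import *
import pickle
s=snap('wrist','w5');pickle.dump((s,get_state()),open('w5.pkl','wb'))
f=lambda im,y,x,h,w,k:cv2.resize(im[y:y+h,x:x+w,::-1],None,fx=k,fy=k,interpolation=cv2.INTER_CUBIC)
cv2.imwrite('pics/w5c.png',f(s['color'],150,230,130,180,4.4))
E
python3 to.py .5145 .0925 .08 .296
```

```text
clock: 9.7
tool_pos: [0.5425, 0.1008, 0.0903]
eef_rot: [-0.147, 0.989, -0.0, 0.001]
contact_force: [-1.0, 0.5, -0.3]
opening: 0.744
tool shift mm [31.   0.1 10.1] pos [544.2 101.4  90.2]
turn deg [-0.03  0.25 -0.1 ] F [1.56 0.66 0.87] open 0.749 t 9.75
```

View pics/w5c.png

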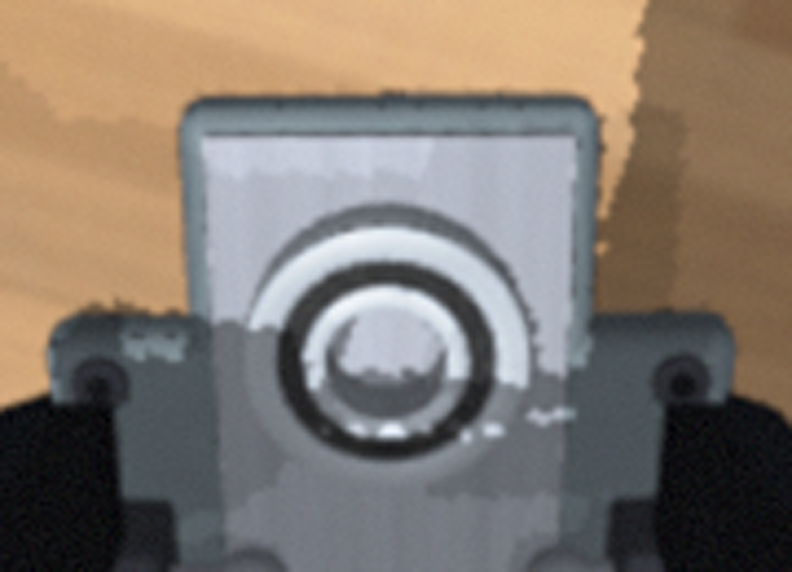

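The bearing stands flat on the table's front, centred at crop (388,359). Checking this in gauge coordinates.

```bash
python3 - <<'E'
from fit import *
import pickle
s,st=pickle.load(open('w5.pkl','rb'))
cv_=lambda x,y:np.array([(x+.5)/4.4-.5+230,(y+.5)/4.4-.5+150])
a=at_z(s,cv_(202,135),.02,True);b=at_z(s,cv_(578,135),.02,True)
p=at_z(s,cv_(388,359),.034,True)
Y=(b-a)/np.linalg.norm(b-a);X=np.array([Y[1],-Y[0],0]);o=(a+b)/2+.082*X
print(np.linalg.norm(a-b),np.arctan2(X[1],X[0]),o,'bearing',(p-o)@X,(p-o)@Y)
E
```

```text
0.06204984189064931 0.29453251661305396 [0.59775752 0.11852494 0.02      ] bearing -0.04809137772178247 -0.00032613912187975415
```

```bash
python3 -m creep '[18,0,0,0,0.2,0,14,0,0,0,0,0,0,0,5,0,0,0,0,0,0,0,0,0]' 0 10
python3 to.py .5105 .0918 .06 .295
```

```text
clock: 10.08
tool_pos: [0.5154, 0.0927, 0.0845]
eef_rot: [-0.146, 0.989, 0.0, 0.002]
contact_force: [-1.1, -0.5, 0.1]
opening: 0.475
tool shift mm [ 5.   0.6 24.4] pos [515.4  92.7  84.5]
turn deg [-0.    0.25 -0.06] F [-1.11 -0.52  0.15] open 0.475 t 10.0833
```

```bash
python3 -m creep '[6,0,15,0,0.3,0,0,0,15,0,0,0,0,0,10,0,0,0,0,0,0,0,0,0]'
python3 to.py .5105 .0918 .026 .295
```

```text
clock: 10.42
tool_pos: [0.514, 0.0925, 0.0415]
eef_rot: [-0.147, 0.989, 0.0, 0.001]
contact_force: [0.2, -0.6, 0.5]
opening: 0.166
tool shift mm [ 3.6  0.3 15.5] pos [514.   92.5  41.5]
turn deg [ 0.02  0.17 -0.04] F [ 0.22 -0.57  0.46] open 0.166 t 10.4167
```

```bash
python3 -m creep '[4,0,7,0,0.2,0,0,0,7,0,0,0,0,0,0,0,0,0,0,0,0,0,0,0]'
python3 to.py .5105 .0918 .025 .295
python3 - <<'E'
from h import *
s=snap('wrist','w6')
f=lambda im,y,x,h,w,k:cv2.resize(im[y:y+h,x:x+w,::-1],None,fx=k,fy=k,interpolation=cv2.INTER_CUBIC)
cv2.imwrite('pics/w6c.png',f(s['color'],150,220,200,200,3))
u=snap('side','s6');cv2.imwrite('pics/s6c.png',f(u['color'],170,290,80,100,6))
E
```

```text
clock: 10.75
tool_pos: [0.5115, 0.0921, 0.0256]
eef_rot: [-0.147, 0.989, 0.0, 0.0]
contact_force: [-0.1, -0.1, -0.0]
opening: 0.005
tool shift mm [ 1.  -0.   0.6] pos [511.5  92.1  25.6]
turn deg [ 0.03  0.01 -0.03] F [-0.12 -0.12 -0.01] open 0.005 t 10.75
```

View pics/w6c.png

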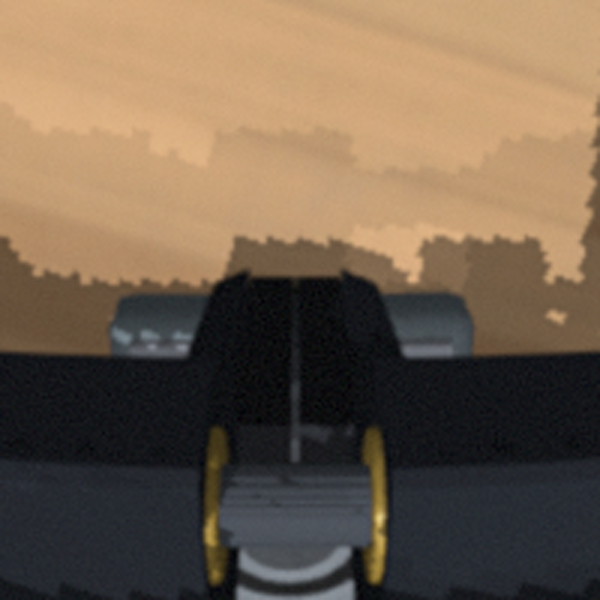

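View pics/s6c.png

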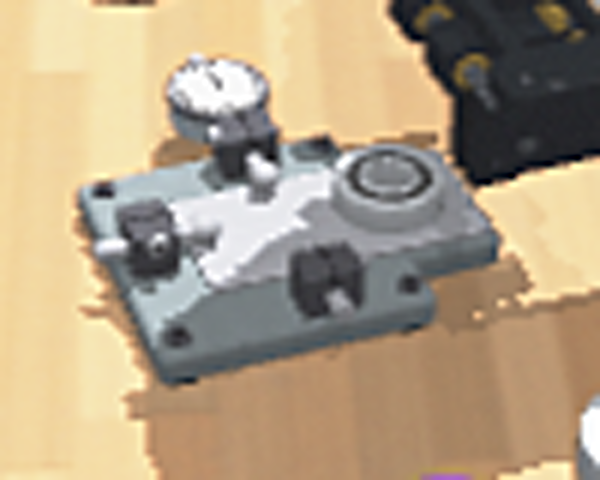

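```bash
cat > g.py <<'E'
from h import *
st=get_state();p=st['tool_pos']-[.5977,.1185,0];yw=.295;c,n=np.cos(yw),np.sin(yw)
F=st['contact_force'];Rm=R.from_quat(st['eef_rot']);y=np.array([-n,c,0]);W=np.column_stack([np.cross(y,[0,0,-1]),y,[0,0,-1]])
print('gauge x %.1f y %.1f z %.1f'%((c*p[0]+n*p[1])*1e3,(-n*p[0]+c*p[1])*1e3,p[2]*1e3),'F along push %.1f lat %.1f z %.1f'%(-(c*F[0]+n*F[1]),-n*F[0]+c*F[1],F[2]),'turn',np.degrees((Rm.inv()*R.from_matrix(W)).as_rotvec()).round(2),'t %.2f'%st['clock'])
E
python3 -m creep '[-5,0,0,0,0,0,-5,0,0,0,0,0,-5,0,0,0,0,0]';python3 g.py
```

```text
clock: 11.1
tool_pos: [0.5265, 0.0964, 0.027]
eef_rot: [-0.147, 0.989, 0.0, 0.0]
contact_force: [-0.5, -0.7, 0.4]
opening: 0.006
gauge x -74.6 y -0.4 z 27.0 F along push 0.7 lat -0.6 z 0.4 turn [ 0.    0.02 -0.02] t 11.10
```

```bash
python3 -m creep '[-5,0,0,0,0,0,-5,0,1,0,0,0,-4,0,0,0,0,0]';python3 g.py; python3 -m creep '[-2,0,0,0,0,0,-1,0,0,0,0,0]';python3 g.py
```

```text
clock: 11.35
tool_pos: [0.5425, 0.1011, 0.0266]
eef_rot: [-0.146, 0.989, 0.0, 0.001]
contact_force: [0.1, -0.1, 0.4]
opening: 0.004
gauge x -57.8 y -0.6 z 26.6 F along push -0.0 lat -0.1 z 0.4 turn [ 0.02  0.15 -0.07] t 11.35
clock: 11.52
tool_pos: [0.5469, 0.1024, 0.0266]
eef_rot: [-0.146, 0.989, 0.001, 0.002]
contact_force: [1.3, -0.5, 0.3]
opening: 0.006
gauge x -53.3 y -0.6 z 26.6 F along push -1.1 lat -0.8 z 0.3 turn [ 0.05  0.22 -0.1 ] t 11.52
```

```bash
python3 - <<'E'
from h import *
f=lambda im,y,x,h,w,k:cv2.resize(im[y:y+h,x:x+w,::-1],None,fx=k,fy=k,interpolation=cv2.INTER_CUBIC)
u=snap('side');t=snap('top');cv2.imwrite('pics/s7c.png',np.hstack([f(u['color'],170,290,80,100,4),f(t['color'],160,285,80,100,4)]))
E
```

```text
(no output)
```

View pics/s7c.png

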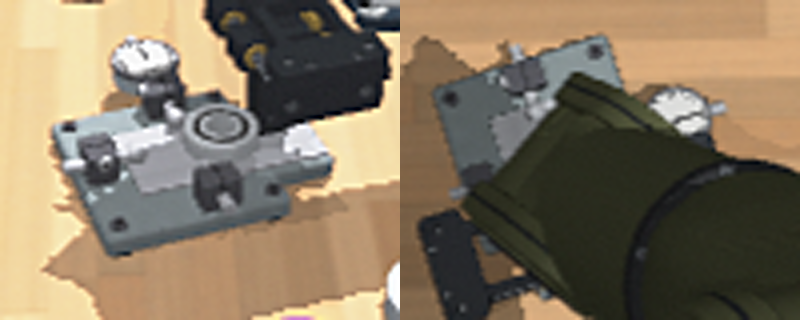

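```bash
for i in 1; do python3 -m creep '[-1.5,0,0,0,0.2,0,-1.5,0,0,0,0,0]' >/dev/null;python3 g.py; python3 -m creep '[-1.5,0,0,0,0,0]'>/dev/null;python3 g.py;python3 -m creep '[-1.5,0,0,0,0,0]'>/dev/null;python3 g.py; done
```

```text
gauge x -51.2 y -0.7 z 26.6 F along push -0.0 lat 0.2 z 0.6 turn [ 0.02 -0.08 -0.07] t 11.78
gauge x -49.9 y -0.7 z 26.5 F along push 0.2 lat -0.4 z 0.2 turn [ 0.02 -0.11 -0.07] t 11.87
gauge x -48.5 y -0.7 z 26.5 F along push 1.6 lat 0.1 z 0.2 turn [ 0.02 -0.14 -0.07] t 11.95
```

```bash
python3 -m creep '[-1,0,0,0,0,0]' >/dev/null;python3 g.py; python3 -m creep '[-1,0,0,0,0,0]'>/dev/null;python3 g.py;python3 -m creep '[-1,0,0,0,0,0]'>/dev/null;python3 g.py;python3 -m creep '[-1,0,0,0,0,0]'>/dev/null;python3 g.py
```

```text
gauge x -48.2 y -0.5 z 26.4 F along push 2.1 lat 0.1 z 1.4 turn [ 0.01 -0.24 -0.06] t 12.03
gauge x -48.0 y -0.3 z 26.3 F along push 3.1 lat -0.0 z 1.3 turn [ 0.01 -0.33 -0.05] t 12.12
gauge x -47.7 y -0.2 z 26.2 F along push 2.1 lat 0.5 z 1.6 turn [ 0.01 -0.42 -0.03] t 12.20
gauge x -47.3 y 0.0 z 26.2 F along push 2.6 lat 0.3 z 2.7 turn [ 0.02 -0.48 -0.02] t 12.28
```

```bash
python3 -m creep '[-1.5,0,0,0,-0.3,0]' >/dev/null;python3 g.py; python3 -m creep '[-1.5,0,0,0,0,0]'>/dev/null;python3 g.py;python3 -m creep '[-1.5,0,0,0,0,0]'>/dev/null;python3 g.py;python3 -m creep '[-1.5,0,0,0,0,0]'>/dev/null;python3 g.py;python3 -m creep '[2,0,0,0,0,0]'>/dev/null;python3 g.py
```

```text
gauge x -46.3 y 0.3 z 26.1 F along push 3.7 lat 2.2 z 2.9 turn [ 0.04 -0.24 -0.01] t 12.37
gauge x -45.9 y 0.7 z 26.0 F along push 4.5 lat 1.6 z 2.5 turn [ 0.04 -0.35  0.02] t 12.45
gauge x -45.0 y 1.1 z 25.9 F along push 2.9 lat 3.4 z 2.0 turn [ 0.06 -0.43  0.05] t 12.53
gauge x -44.0 y 1.5 z 25.8 F along push 4.0 lat 2.1 z 2.7 turn [ 0.07 -0.49  0.07] t 12.62
gauge x -44.5 y 1.6 z 25.9 F along push -0.5 lat -0.0 z 0.3 turn [ 0.1  -0.34  0.08] t 12.70
```

```bash
python3 -m creep '[1,-1.5,0,0,-0.4,0]' >/dev/null;python3 g.py; python3 -m creep '[-2,0,0,0,0,0,-1.5,0,0,0,0,0]'>/dev/null;python3 g.py;python3 -m creep '[-1.5,0,0,0,0,0]'>/dev/null;python3 g.py;python3 -m creep '[-1.5,0,0,0,0,0]'>/dev/null;python3 g.py;python3 -m creep '[2,-0.5,0,0,-0.3,0]'>/dev/null;python3 g.py
```

```text
gauge x -44.0 y 0.2 z 26.1 F along push 1.3 lat 1.8 z 0.4 turn [0.13 0.24 0.08] t 12.78
gauge x -41.4 y -0.8 z 25.9 F along push 2.5 lat -0.1 z 0.9 turn [0.06 0.17 0.06] t 12.95
gauge x -40.9 y -1.3 z 25.7 F along push 6.3 lat 1.7 z 2.1 turn [0.   0.04 0.04] t 13.03
gauge x -40.5 y -1.5 z 25.5 F along push 6.1 lat 1.3 z 3.2 turn [-0.02 -0.1   0.04] t 13.12
gauge x -41.2 y -1.9 z 25.7 F along push -0.9 lat -0.5 z -0.4 turn [0.01 0.32 0.02] t 13.20
```

```bash
python3 -m creep '[1,1,0,0,0,0]' >/dev/null;python3 g.py; python3 -m creep '[-2,0,0,0,0,0,-1.5,0,0,0,0,0]'>/dev/null;python3 g.py;python3 -m creep '[-2,0,0,0,0,0]'>/dev/null;python3 g.py;python3 -m creep '[-2,0,0,0,0,0]'>/dev/null;python3 g.py;python3 -m creep '[2,0,0,0,-0.2,0]'>/dev/null;python3 g.py
```

```text
gauge x -41.4 y -1.4 z 25.7 F along push -0.3 lat -0.1 z 0.8 turn [-0.01  0.44 -0.01] t 13.28
gauge x -39.3 y -1.7 z 25.6 F along push 3.4 lat 0.4 z 1.8 turn [-0.06  0.28 -0.  ] t 13.45
gauge x -38.9 y -1.9 z 25.4 F along push 7.4 lat -0.4 z 4.4 turn [-0.11  0.08  0.  ] t 13.53
gauge x -38.7 y -2.0 z 25.3 F along push 5.5 lat 0.7 z 4.3 turn [-0.15 -0.14  0.01] t 13.62
gauge x -39.7 y -1.9 z 25.4 F along push -0.7 lat -0.5 z -0.1 turn [-0.13  0.15  0.01] t 13.70
```

```bash
python3 -m creep '[1,1.5,0,0,0,0]' >/dev/null;python3 g.py; python3 -m creep '[-2,0,0,0,0,0,-2,0,0,0,0,0]'>/dev/null;python3 g.py;python3 -m creep '[-2,0,0,0,0,0]'>/dev/null;python3 g.py;python3 -m creep '[-2,0,0,0,0,0]'>/dev/null;python3 g.py;python3 -m creep '[2,0,0,0,-0.2,0]'>/dev/null;python3 g.py
```

```text
gauge x -39.9 y -0.8 z 25.5 F along push 0.3 lat -0.2 z -0.3 turn [-0.13  0.27 -0.03] t 13.78
gauge x -36.2 y -0.1 z 25.5 F along push 5.7 lat 2.0 z 2.5 turn [-0.11  0.21  0.01] t 13.95
gauge x -35.3 y 0.4 z 25.4 F along push 6.4 lat 0.7 z 2.8 turn [-0.11  0.07  0.04] t 14.03
gauge x -34.9 y 0.5 z 25.2 F along push 6.8 lat 0.3 z 4.7 turn [-0.14 -0.14  0.06] t 14.12
gauge x -35.7 y 0.6 z 25.3 F along push -1.0 lat 0.6 z -1.1 turn [-0.11  0.17  0.06] t 14.20
```

```bash
python3 - <<'E'
from h import *
f=lambda im,y,x,h,w,k:cv2.resize(im[y:y+h,x:x+w,::-1],None,fx=k,fy=k,interpolation=cv2.INTER_CUBIC)
u=snap('side');cv2.imwrite('pics/s8c.png',f(u['color'],170,290,80,100,7))
E
```

```text
(no output)
```

View pics/s8c.png

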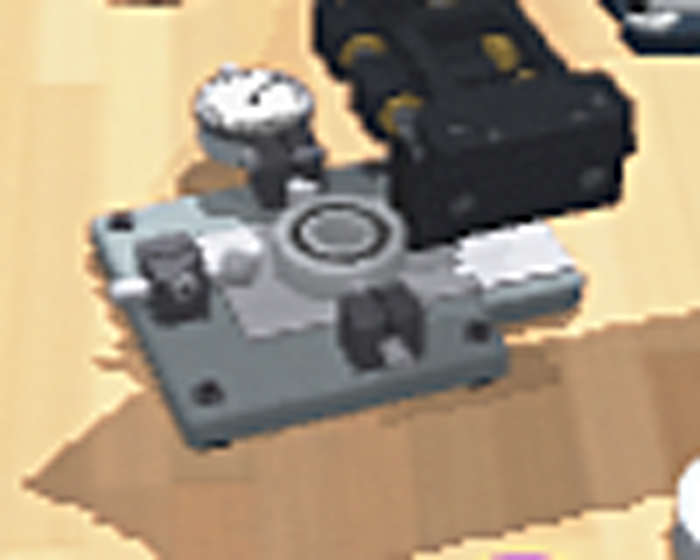

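```bash
python3 -m creep '[0.5,-0.5,0,0,0,0]' >/dev/null;python3 g.py; python3 -m creep '[-2,0,0,0,0,0]'>/dev/null;python3 g.py;python3 -m creep '[-2,0,0,0,0,0]'>/dev/null;python3 g.py;python3 -m creep '[-2,0,0,0,0,0]'>/dev/null;python3 g.py;python3 -m creep '[2,0,0,0,0,0]'>/dev/null;python3 g.py
```

```text
gauge x -35.6 y 0.0 z 25.5 F along push -0.0 lat -0.2 z -0.3 turn [-0.1   0.3   0.06] t 14.33
gauge x -33.7 y -0.3 z 25.5 F along push 4.1 lat 0.8 z 0.3 turn [-0.13  0.29  0.04] t 14.42
gauge x -32.8 y -0.2 z 25.4 F along push 4.6 lat 1.8 z 2.6 turn [-0.14  0.15  0.05] t 14.50
gauge x -32.0 y 0.1 z 25.2 F along push 4.6 lat 1.0 z 3.7 turn [-0.14 -0.    0.07] t 14.58
gauge x -32.8 y 0.3 z 25.3 F along push -0.3 lat -0.0 z -0.3 turn [-0.11  0.11  0.07] t 14.67
```

```bash
python3 -m creep '[-1,-0.3,0,0,0,0]' >/dev/null;python3 g.py; python3 -m creep '[-1,0,0,0,0,0]'>/dev/null;python3 g.py;python3 -m creep '[-1.5,0,0,0,0,0]'>/dev/null;python3 g.py;python3 -m creep '[-1.5,0,0,0,0,0]'>/dev/null;python3 g.py;python3 -m creep '[1,0,0,0,0,0]'>/dev/null;python3 g.py
```

```text
gauge x -31.4 y -0.0 z 25.3 F along push 2.9 lat 0.1 z 0.6 turn [-0.1   0.16  0.07] t 14.75
gauge x -30.6 y 0.0 z 25.3 F along push 3.4 lat 1.8 z 1.4 turn [-0.1   0.13  0.07] t 14.83
gauge x -30.2 y 0.2 z 25.1 F along push 5.8 lat 0.6 z 3.4 turn [-0.1  -0.    0.08] t 14.92
gauge x -29.6 y 0.4 z 25.0 F along push 4.5 lat 0.6 z 3.5 turn [-0.1  -0.13  0.1 ] t 15.00
gauge x -29.7 y 0.4 z 25.1 F along push -1.0 lat 0.8 z -0.4 turn [-0.09 -0.04  0.09] t 15.08
```

```bash
python3 -m creep '[-0.7,-0.3,0,0,0,0]' >/dev/null;python3 g.py; python3 -m creep '[-1,0,0,0,0,0]'>/dev/null;python3 g.py;python3 -m creep '[-1,0,0,0,0,0]'>/dev/null;python3 g.py;python3 -m creep '[-1.3,0,0,0,0,0]'>/dev/null;python3 g.py;python3 -m creep '[-1.3,0,0,0,0,0]'>/dev/null;python3 g.py;python3 -m creep '[1,0,0,0,0,0]'>/dev/null;python3 g.py
```

```text
gauge x -28.9 y 0.1 z 25.1 F along push 2.9 lat 1.8 z 0.8 turn [-0.09 -0.02  0.09] t 15.17
gauge x -28.3 y 0.2 z 25.0 F along push 3.2 lat 1.3 z 1.4 turn [-0.09 -0.08  0.1 ] t 15.25
gauge x -27.6 y 0.2 z 24.9 F along push 3.9 lat 1.4 z 1.7 turn [-0.09 -0.12  0.1 ] t 15.33
gauge x -26.1 y 0.3 z 25.0 F along push 1.7 lat 0.3 z 0.6 turn [-0.08 -0.1   0.11] t 15.42
gauge x -25.4 y 0.2 z 24.9 F along push 6.2 lat 0.8 z 4.1 turn [-0.1  -0.19  0.11] t 15.50
gauge x -25.8 y 0.3 z 24.9 F along push 1.3 lat 0.4 z 0.5 turn [-0.09 -0.14  0.11] t 15.58
```

```bash
python3 -m creep '[-0.7,-0.2,0,0,0,0]' >/dev/null;python3 g.py; python3 -m creep '[-0.8,0,0,0,0,0]'>/dev/null;python3 g.py;python3 -m creep '[-1,0,0,0,0,0]'>/dev/null;python3 g.py;python3 -m creep '[-1.2,0,0,0,0,0]'>/dev/null;python3 g.py
```

```text
gauge x -25.5 y 0.2 z 24.9 F along push 5.3 lat 1.6 z 2.0 turn [-0.09 -0.19  0.11] t 15.67
gauge x -25.5 y 0.2 z 24.8 F along push 5.0 lat 1.1 z 2.9 turn [-0.1  -0.29  0.12] t 15.75
gauge x -25.5 y 0.2 z 24.8 F along push 5.8 lat 1.7 z 3.7 turn [-0.12 -0.4   0.13] t 15.83
gauge x -25.5 y 0.2 z 24.7 F along push 5.3 lat 1.4 z 4.2 turn [-0.14 -0.55  0.14] t 15.92
```

```bash
python3 -m creep '[0.8,0,-0.3,0,-0.4,0]' >/dev/null;python3 g.py;python3 -m creep '[0,0,0,0,0,0]' >/dev/null;python3 g.py; python3 -m creep '[-1,0,0,0,0,0]'>/dev/null;python3 g.py;python3 -m creep '[-1.5,0,0,0,0,0]'>/dev/null;python3 g.py;python3 -m creep '[-1.6,0,0,0,0,0]'>/dev/null;python3 g.py
```

```text
gauge x -25.8 y 0.2 z 25.0 F along push 0.8 lat 0.6 z -0.4 turn [-0.12 -0.11  0.13] t 16.00
gauge x -25.6 y 0.1 z 25.1 F along push 3.3 lat 1.5 z 0.2 turn [-0.13 -0.05  0.13] t 16.08
gauge x -25.5 y 0.0 z 25.0 F along push 6.3 lat 1.1 z 3.8 turn [-0.15 -0.15  0.13] t 16.17
gauge x -25.4 y 0.0 z 24.8 F along push 7.0 lat 0.7 z 4.6 turn [-0.17 -0.32  0.15] t 16.25
gauge x -25.4 y 0.0 z 24.7 F along push 6.8 lat 1.4 z 5.5 turn [-0.21 -0.52  0.16] t 16.33
```

```bash
python3 - <<'E'
from h import *
f=lambda im,y,x,h,w,k:cv2.resize(im[y:y+h,x:x+w,::-1],None,fx=k,fy=k,interpolation=cv2.INTER_CUBIC)
u=snap('side');cv2.imwrite('pics/s9c.png',f(u['color'],170,290,80,100,7))
E
```

```text
(no output)
```

View pics/s9c.png

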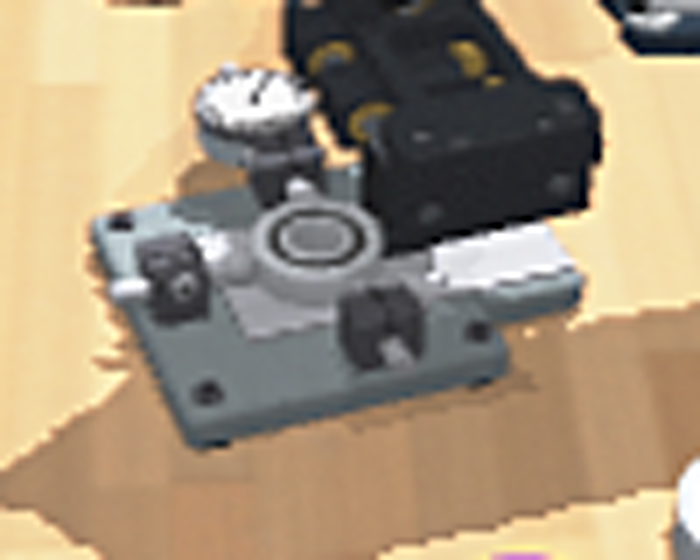

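The bearing holds firm at x = -25.4 under about 7 N while the earlier sliding took 2–4 N, so it is on the stop. Backing off straight and inspecting.

```bash
python3 -m creep '[1,0,0,0,0,0]'>/dev/null;python3 -m creep '[3,0,0,0,0,0,8,0,0,0,-0.4,0,12,0,0,0,0,0,12,0,-3,0,0,0,0,0,-10,0,0,0]' ;python3 g.py
python3 -m creep '[10,0,-20,0,0,0,10,0,-20,0,0,0,0,0,-15,0,0,0,0,0,0,0,0,0,0,0,0,0,0,0]' 88; python3 g.py
python3 - <<'E'
from h import *
import pickle
s=snap('wrist','w10');t=snap('top','t10');u=snap('side','s10')
pickle.dump((s,t,u,get_state()),open('w10.pkl','wb'))
E
```

```text
clock: 16.88
tool_pos: [0.5451, 0.1009, 0.0378]
eef_rot: [-0.147, 0.989, -0.001, 0.006]
contact_force: [0.0, -0.5, -1.0]
opening: 0.005
gauge x -55.4 y -1.6 z 37.8 F along push 0.1 lat -0.5 z -1.0 turn [-0.2   0.68  0.02] t 16.88
clock: 17.3
tool_pos: [0.5332, 0.0962, 0.0993]
eef_rot: [-0.146, 0.989, 0.0, 0.014]
contact_force: [-0.0, -0.4, -0.7]
opening: 0.362
gauge x -68.2 y -2.6 z 99.3 F along push 0.2 lat -0.4 z -0.7 turn [-0.23  1.62 -0.07] t 17.30
```

View pics/w10.png

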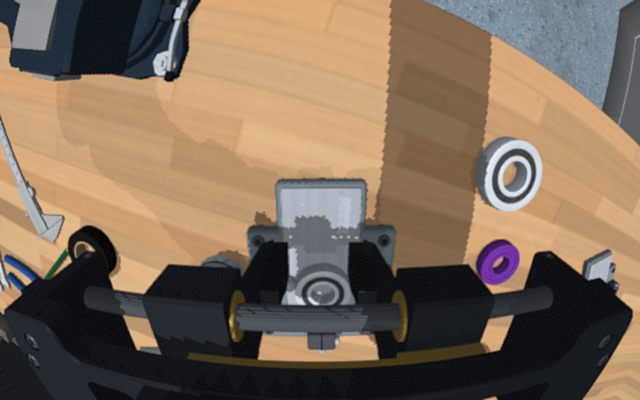

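View pics/t10.png

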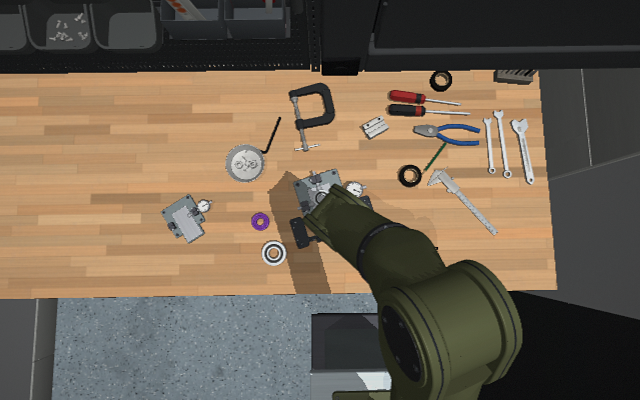

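```bash
python3 -m creep '[0,0,-30,0,0.8,0,0,0,-30,0,0,0,-20,0,0,0,0,0,-30,0,0,0,0,0,-30,0,0,0,0,0]'; python3 -m creep '[-30,0,0,0,0,0,-20,0,0,0,0,0,-10,0,0,0,0,0,0,0,0,0,0,0,0,0,0,0,0,0]'; python3 g.py
python3 - <<'E'
from h import *
import pickle
s=snap('wrist','w11')
pickle.dump((s,get_state()),open('w11.pkl','wb'))
E
```

```text
clock: 17.87
tool_pos: [0.6023, 0.117, 0.1553]
eef_rot: [-0.148, 0.989, -0.003, -0.003]
contact_force: [1.0, 0.4, -0.6]
opening: 0.878
clock: 18.28
tool_pos: [0.6666, 0.137, 0.1485]
eef_rot: [-0.147, 0.989, -0.002, -0.004]
contact_force: [0.6, 0.2, 0.1]
opening: 1.001
gauge x 71.3 y -2.4 z 148.5 F along push -0.6 lat -0.0 z 0.1 turn [-0.19 -0.45 -0.02] t 18.28
```

View pics/w11.png

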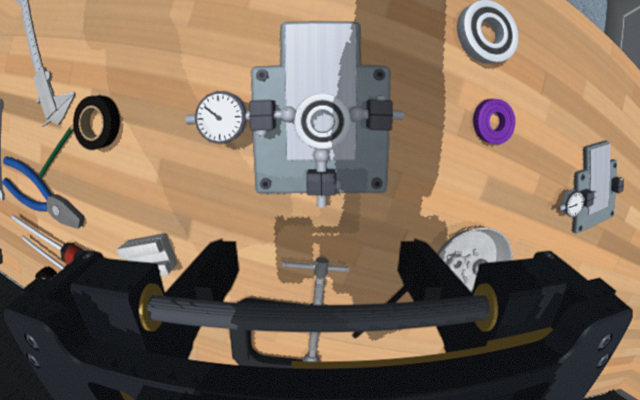

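```bash
python3 - <<'E'
import cv2
a=cv2.imread('pics/w11.png')
cv2.imwrite('pics/w11c.png',cv2.resize(a[70:200,180:410],None,fx=3.4,fy=3.4,interpolation=cv2.INTER_CUBIC))
cv2.imwrite('pics/w11d.png',cv2.resize(a[85:180,270:380],None,fx=6,fy=6,interpolation=cv2.INTER_CUBIC))
E
```

```text
(no output)
```

View pics/w11d.png

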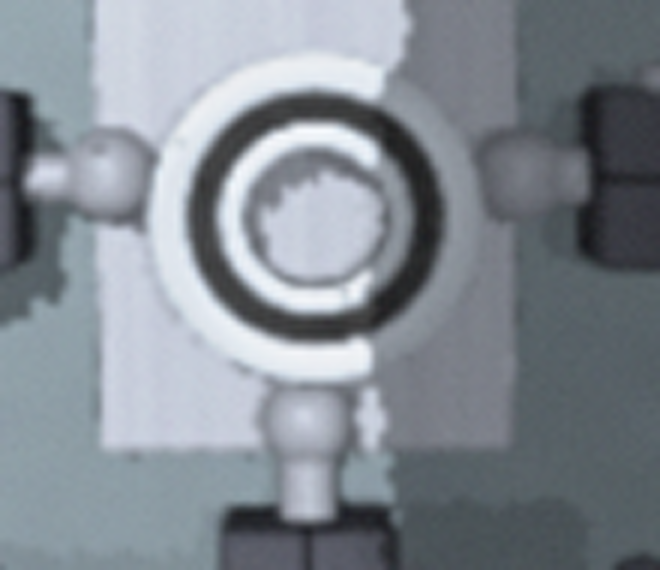

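```bash
python3 - <<'E'
from h import *
import pickle
s,st=pickle.load(open('w11.pkl','rb'))
cv_=lambda x,y:np.array([(x+.5)/6-.5+270,(y+.5)/6-.5+85])
# rim edges: left149 right483, top 55 bottom 382
b=np.array(at_z(s,cv_(316,217),.034,True))
Y=np.array([-np.sin(.295),np.cos(.295),0]);X=np.array([np.cos(.295),np.sin(.295),0])
for n,px in dict(anvil=(522,175),spindle=(107,176),stop=(306,424)).items():
    q=at_z(s,cv_(*px),.027,True); d=(q-b)*[1,1,0]; print(n,'rel x %.1f y %.1f dist %.1f (contact 30.5)'%(d@X*1e3,d@Y*1e3,np.linalg.norm(d)*1e3))
a=at_z(s,cv_(149,216),.03,True);c=at_z(s,cv_(483,216),.03,True);print('dia',np.linalg.norm(a-c)*1e3)
E
```

```text
anvil rel x -6.1 y 29.6 dist 30.2 (contact 30.5)
spindle rel x -5.8 y -29.9 dist 30.4 (contact 30.5)
stop rel x 30.6 y -1.3 dist 30.7 (contact 30.5)
dia 47.406002518017885
```

The wrist view shows the bearing touching all three balls: the centre distances are 30.2, 30.4 and 30.7 mm, against 30.5 mm for contact. The robot is clear, so I'm handing in.

```bash
python3 -c "
from plant import *
print(get_state()['contact_force'].round(2),finish_job())"
```

```text
the job is handed in; nothing more can be done
[-0.46 -0.13 -0.64] None
```

The bearing is in the gauge, home against the end stop, and I handed the job in at about 18 s with the robot touching nothing. No verdict was reported.

- **What I did:** I picked the smaller steel bearing, not the purple one or the larger one. I set it flat on the front of the larger gauge's table, backed off, and nudged it in with shut fingers. The push peaked at about 7.4 N at the tight place and 7 N on the stop.
- **Stop contact:** Under a 5–7 N push repeated from a back-off, the bearing would not move further, while just before that it had been sliding at 2–4 N.
- **Last check:** After letting go, I measured the bearing in the wrist picture. Its centre was 30.2 mm from the anvil ball, 30.4 mm from the spindle ball and 30.7 mm from the stop ball. Contact is 30.5 mm, so each agrees with contact to within 0.3 mm, roughly what that picture can resolve. It sat about 6 mm past the line, inside the expected 3.5–9.5 mm.
- **Disagreements:**
  - The top and side cameras differed by about 4–6 mm on absolute positions, so I used the close wrist views for the placement.
  - When I set the bearing down there was one brief 12.7 N downward touch on the table.
  - I never aimed at or saw contact with the other tools, but I did not measure them again at the end.

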